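Slide a kit carton down onto the sloped stand's batten

TASK

Slide the small kit carton off the level shelf at the back of the wooden stand and down its slope, so that it lies flat on the slope with its long side resting squared up against the dark batten and centred on it, where it cannot slide off. Push or draw it along without lifting it, and leave the jar, the sanding block and the cup where they stand.

Things in the scene. Friction and masses are not known exactly. Their poses are not given: they have to be found in the camera images.
- stand: Fixed pale wooden stand, 207 mm deep (x) by 320 mm wide (y). Origin: centre of its underside, on the table; z up, x towards its back. A level shelf, its top 64 mm above the table, runs from x = +10 to +104 mm over the whole width and has no rims; from the crest at x = +10 mm a smooth board falls at 20 degrees towards -x (the front, roughly towards the robot), 120 mm long, to its lower edge at x = -103 mm, 23 mm above the table. There are no side walls.
- batten: Dark wooden batten fixed across the slope, 110 mm long (along y), 14 mm thick, standing 16 mm off the slope, near the lower edge; its place along the stand's width varies. Origin: on the slope surface, middle of the foot of the batten's upper face (the face turned to the shelf), 97 mm down the slope from the crest. Axes parallel to the stand's.
- batten_face (a point): The same point as the batten's origin, but with tilted axes: x points straight up the slope, y along the batten, z square off the slope.
- carton: Closed brown and yellow kit carton, a rigid box 70 mm (x) by 160 mm (y) by 45 mm high, 0.15 to 0.31 kg; origin at the centre of its underside, z up. It starts lying on the level shelf, long side roughly along the stand's width, often not in line with the batten. By friction it usually stays on the slope wherever it is left, so it must be pushed all the way. Lying flat against the batten, its origin is 35 mm up the slope from batten_face.
- jar: Red paint jar, 36 mm across, 52 mm high, upright on the table in front of the stand; origin at the centre of its underside. Bystander.
- block: Cream sanding block, 55 x 85 x 42 mm, on the table to the left; origin at the centre of its underside. Bystander.
- cup: Small white mixing cup, 43 mm across, 32 mm high, on the table to the right; origin at the centre of its underside. Bystander.

How it is judged:
By the outcome, as a careful person would: the job done as asked, in the order asked, and still so for the second after the job is handed in, with the robot touching nothing.
It also fails if it takes over 54 s, if anything falls off the work surface, if the arm or the gripper's body presses on something with over 40 N, if the wrist force passes 120 N, or if a joint passes its speed limit or range.

ROBOT

A 6-joint arm with a two-finger parallel gripper is mounted at the origin on a cart in front of the work surface, level with it; the furniture and walls round the work are solid. World frame = base frame: x ahead of the robot, y to its left, z up, the work surface at z = 0. Lengths are in m, angles in rad, forces in N, time in s.
With the tool pointing down it reaches from about 0.4 to 0.925 m from the base axis. Payload 12.5 kg.
Tool frame: the origin (TCP) lies on the centre line of the jaws, within the pads' length; the fingertips stand 25 mm ahead of it and the grasp point (between the pads) lies 6 mm ahead of it; z points along the fingers, y is the line along which they close (so a half turn about z gives the same grasp; the last joint's range is limited). The gripper opens to 95 mm and grips with 3 to 60 N. Pads are 20 mm wide; open, the fingers measure 119 mm over their backs; the gripper's body (75 mm by 180 mm) begins 59 mm behind the grasp point.
Start: joints at [-1.396, 0.491, 1.559, -0, 1.092, -0.106], TCP at [0.173, -0.601, 0.24] pointing down, gripper open.
Joint ranges: [-3.1, 3.1], [-0.84, 2.19], [0.05, 2.79], [-1.13, 4.28], [0.06, 2.93], [-2.69, 2.69]. Speed limits (rad/s): [2.22, 2.22, 2.79, 3.14, 3.14, 3.14].

INTERFACE

Orientations are given as a rotation vector (axis times angle).
In Python, from station import manip, grab_frame gives the robot as it stands.
- The arm moves only by the tool step_arm, never from a script. Its argument "commands" is a list that holds one entry, the list of rows, each a list of 5 numbers: the finger opening in mm, from 0 to 95.1, then the shift along the tool's x, y, z in mm, then the turn about the tool's z in degrees. In form: [[[grip, dx, dy, dz, spin], ...]]. A call has 1 to 12 rows; each row is the pose to reach, as a shift and turn from the pose commanded when the call began, along the tool's axes at that moment; what a row does not reach only later rows make up. A row lasts 1/12 s, in which the tool goes at most 41.7 mm and 7.16 degrees, less where a joint would pass 70% of its speed; a pose out of reach is approached as far as the arm can. A call with a gripper value outside its range is refused whole. The fingers move at their own pace and stop on an object; the grip force is fixed at half the most. Time passes only in rows, so rows that repeat a pose let the fingers close. It gives the time, the measured TCP pose, the force, the opening and the grip force at its end, in the units of the state.
- manip.state(): the state, without advancing time (a new reading comes with each control period).
- grab_frame(name): name is "scene" or "side" or "wrist"; returns a dict with "image" (480x640x3 uint8, red, green, blue), "intrinsics" (3x3 intrinsics, pixels), "R" (3x3) and "t" (3): a world point X has camera coordinates R X + t; the wrist camera has in their place "hand_eye" (4x4, takes a point from camera to tool coordinates, whose origin is the TCP and whose axes are the flange's). Camera axes: x right, y down, z forward; pixel columns grow to the right and rows downward; lengths in m; the calibration is good to about 2 mm. A picture is of the moment at which its call begins: read the wrist's pose just before it. There is no depth.
- manip.hand_in(): hands the job in; it is judged then, once.
The state is a dict: "t": time; "joints": joint angles; "qd": joint speeds; "joint_efforts": joint torques, N m; "eef_pos": TCP position; "tcp_rot": TCP orientation; "wrist_force": force on the tool from outside, world axes, zero at the start; "wrist_torque": the same for the moment, N m; "width": finger opening in m; "grip_force": force on a finger pad.
Only numpy, scipy, OpenCV 4.12 (cv2) and the standard library are available. Lean on these libraries where they do the work, as an engineer would, in place of code of your own. Each camera call takes 0.05 s, during which the arm holds its last target. There are 200 camera calls.

## Working session

There is one attempt and no reset: what is moved stays moved. The work goes in short steps, Python scripts to look and compute and a tool call to move; the robot and the scene stay as the last step left them, time stands still between calls to the robot, and variables do not carry over. Pictures are saved under pics/ and viewed, at most 10 in all, crops included, and the job is handed in when it is done.

Besides the shell and the picture viewer there is one more tool, called after "Call:" as name(argument=value, ...), one argument or row to a line, values as JSON. step_arm: Moves the arm, as the interface text tells. Its arguments: {"type":"object","properties":{"commands":{"type":"array"}},"required":["commands"]}

```bash
mkdir -p pics; ls; python3 - <<'E'
from station import manip, grab_frame
import cv2,numpy as np
s=manip.state();print(s['t'],s['eef_pos'],s['tcp_rot'],s['wrist_force'])
for n in ("scene","side"):
    f=grab_frame(n);cv2.imwrite(f'pics/{n}0.png',f['image'][:,:,::-1])
    R=np.array(f['R']);print(n,-R.T@f['t'],R[2])
E
```

```text
pics
0.0 [ 0.17318814 -0.60029813  0.2390835 ] [-3.10961145e+00 -4.39466031e-01  4.88532103e-05] [ 0.20051752  0.09891251 -0.46146997]
scene [-0.05832783  0.61066139  1.04475898] [ 0.43832627 -0.49926136 -0.74740095]
side [ 0.36201726 -0.80980982  0.75857148] [ 0.15796299  0.74364555 -0.64964528]
```

View pics/scene0.png

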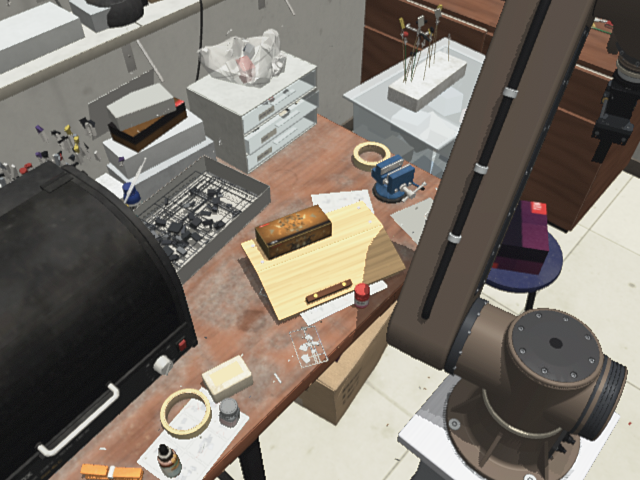

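View pics/side0.png

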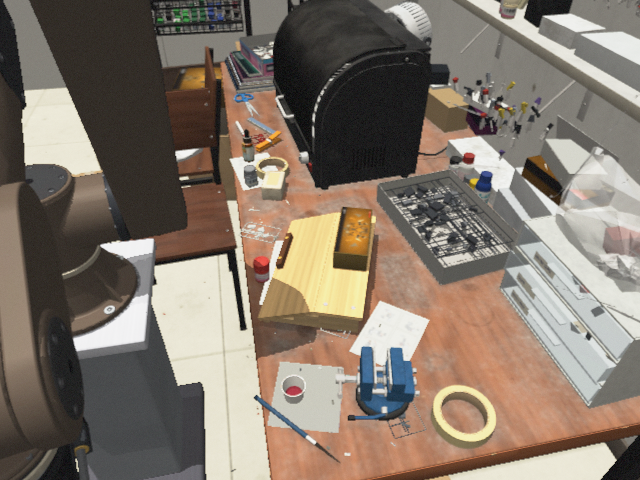

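The scene view shows the carton at about (293,230), the batten at (329,291) and the jar at (362,295). In the side view they are at about (353,238), (285,250) and (262,268). I'll enlarge both to read off corners.

```bash
python3 - <<'E'
import cv2,numpy as np
a=cv2.imread('pics/scene0.png')[195:325,235:410];b=cv2.imread('pics/side0.png')[200:335,250:385]
a=cv2.resize(a,None,fx=4,fy=4,interpolation=cv2.INTER_CUBIC);b=cv2.resize(b,None,fx=4,fy=4,interpolation=cv2.INTER_CUBIC)
cv2.imwrite('pics/a.png',a);cv2.imwrite('pics/b.png',b)
E
```

```text
(no output)
```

View pics/a.png

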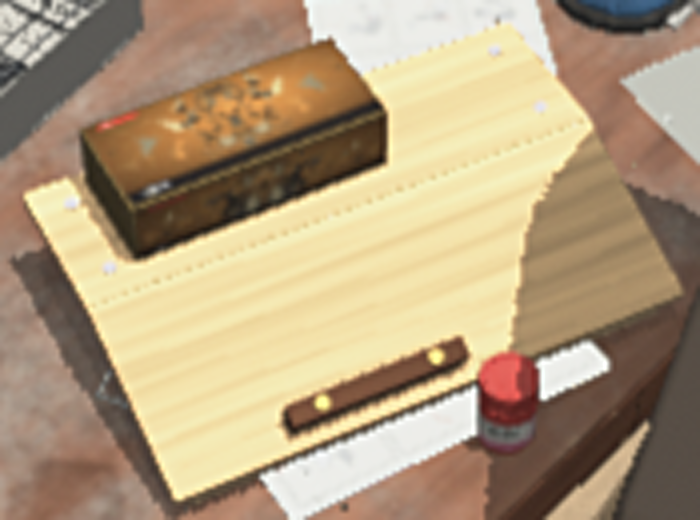

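View pics/b.png

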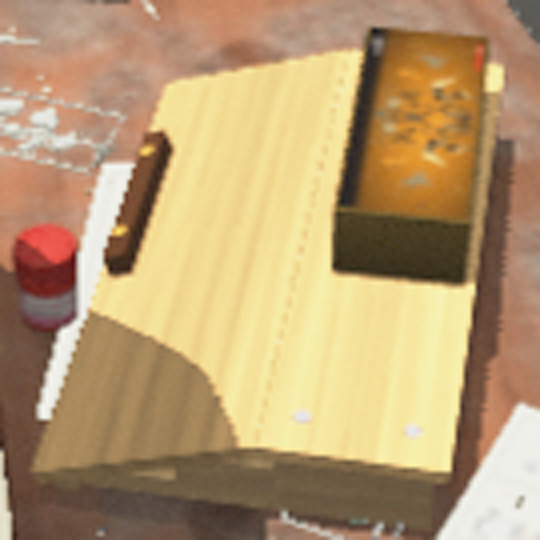

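The scene crop gives the stand corners (24,197), (512,25), (178,502), (682,292) and the carton top (82,132), (335,40), (385,110), (130,203). The batten's upper edge runs from (285,408) to (463,338). The side crop shows the same points, so I'll triangulate them.

```bash
cat > h.py <<'E'
import numpy as np
def ray(f,u,v):
    R=np.array(f['R']);d=R.T@np.linalg.solve(np.array(f['intrinsics']),[u,v,1.]);return -R.T@np.array(f['t']),d
def onz(f,u,v,z):
    o,d=ray(f,u,v);return o+d*(z-o[2])/d[2]
E
python3 - <<'E'
from h import *
from station import grab_frame
np.set_printoptions(precision=4,suppress=True)
A=grab_frame('scene');B=grab_frame('side')
def c(p,o): return (p[0]+.5)/4-.5+o[0],(p[1]+.5)/4-.5+o[1]
P={'SBL':((24,197),(500,65),.064),'SBR':((512,25),(448,472),.064),'CL':((92,305),None,.064),'CR':((590,122),None,.064),'SFL':((178,502),(168,85),.023),'SFR':((682,292),(33,470),.023),
'kBL':((82,132),(490,38),.109),'kBR':((335,40),(472,222),.109),'kFR':((385,110),(335,208),.109),'kFL':((130,203),(370,28),.109),
'bfr':((385,162),(335,268),.064),'bfl':((143,257),None,.064),
'batL':((285,408),(172,145),.046),'batR':((463,338),(130,265),.046)}
for k,(a,b,z) in P.items():
    x=onz(A,*c(a,(235,195)),z); y=onz(B,*c(b,(250,200)),z) if b else None
    t=None
    if b:
        o1,d1=ray(A,*c(a,(235,195)));o2,d2=ray(B,*c(b,(250,200)))
        s=np.linalg.lstsq(np.c_[d1,-d2],o2-o1,rcond=None)[0];t=(o1+d1*s[0]+o2+d2*s[1])/2
    print(k,x,y,t)
E
```

```text
SBL [0.676  0.0608 0.064 ] [0.6779 0.059  0.064 ] [0.6778 0.06   0.0628]
SBR [ 0.56   -0.2359  0.064 ] [ 0.5646 -0.2398  0.064 ] [ 0.5636 -0.2385  0.0613]
CL [0.5896 0.0907 0.064 ] None None
CR [ 0.4736 -0.2024  0.064 ] None None
SFL [0.4846 0.1332 0.023 ] [0.4886 0.129  0.023 ] [0.4878 0.1318 0.02  ]
SFR [ 0.3728 -0.164   0.023 ] [ 0.3746 -0.1656  0.023 ] [ 0.374  -0.1649  0.0218]
kBL [0.6545 0.0309 0.109 ] [0.659 0.028 0.109] [0.6582 0.0293 0.107 ]
kBR [ 0.5996 -0.1186  0.109 ] [ 0.6066 -0.1202  0.109 ] [ 0.6042 -0.1205  0.1074]
kFR [ 0.5406 -0.0952  0.109 ] [ 0.5412 -0.0969  0.109 ] [ 0.5413 -0.0959  0.1081]
kFL [0.5965 0.0506 0.109 ] [0.5946 0.0499 0.109 ] [0.5955 0.0507 0.1089]
bfr [ 0.5416 -0.0974  0.064 ] [ 0.5432 -0.0937  0.064 ] [ 0.5417 -0.0962  0.0658]
bfl [0.5936 0.0475 0.064 ] None None
batL [0.4728 0.062  0.046 ] [0.4782 0.0435 0.046 ] [0.4793 0.056  0.0352]
batR [ 0.4329 -0.039   0.046 ] [ 0.4402 -0.0521  0.046 ] [ 0.4392 -0.0444  0.0377]
```

```bash
cat >> h.py <<'E'
from scipy.spatial.transform import Rotation as Ro
YAW=np.radians(-20.9); O=np.array([.5244,-.0528,0])
S=Ro.from_euler('z',YAW).as_matrix()
def toS(p): return S.T@(np.array(p)-O)
def toW(p): return O+S@np.array(p)
def plan(s,pS,yawS):
    "tool shift mm from state s to stand point pS, and tool yaw (tool-y direction along stand angle yawS)"
    R=Ro.from_rotvec(s['tcp_rot']).as_matrix()
    d=R.T@(toW(pS)-s['eef_pos'])*1000
    a=np.degrees(np.arctan2(R[1,1],R[0,1])-YAW)
    return d.round(1), (a-yawS+90)%180-90   # positive spin about tool z(down) lowers yaw
E
python3 - <<'E'
from h import *
from station import manip,grab_frame
np.set_printoptions(precision=4,suppress=True)
A=grab_frame('scene');B=grab_frame('side')
def c(p,o): return (p[0]+.5)/4-.5+o[0],(p[1]+.5)/4-.5+o[1]
for p,z in (((285,408),.046),((463,338),.046)): print('bat scene',toS(onz(A,*c(p,(235,195)),z))*1000)
for p,z in (((172,145),.031),((130,268),.031)): print('bat side',toS(onz(B,*c(p,(250,200)),z))*1000)
for n,p,q in (('kBL',(82,132),(490,38)),('kBR',(335,40),(472,222)),('kFR',(385,110),(335,208)),('kFL',(130,203),(370,28))):
  print(n,toS(onz(A,*c(p,(235,195)),.109))*1000,toS(onz(B,*c(q,(250,200)),.109))*1000)
s=manip.state();R=Ro.from_rotvec(s['tcp_rot']).as_matrix();print(R)
print(plan(s,[.063,.044,.18],0),s['t'])
E
```

```text
bat scene [-89.1565  88.8317  46.    ]
bat scene [-90.3794 -19.7285  46.    ]
bat side [-81.6644  91.1551  31.    ]
bat side [-82.5523 -16.2171  31.    ]
kBL [ 91.6943 124.5738 109.    ] [ 96.9408 123.551  109.    ]
kBR [ 93.7044 -34.6083 109.    ] [100.8618 -33.6471 109.    ]
kFR [ 30.293  -33.8094 109.    ] [ 31.3962 -35.1706 109.    ]
kFL [ 30.4629 122.3478 109.    ] [ 28.9482 121.0122 109.    ]
[[ 0.9608  0.2771 -0.    ]
 [ 0.2771 -0.9608  0.0003]
 [ 0.     -0.0003 -1.    ]]
(array([ 566. , -426.1,   59.6]), np.float64(-53.010030567764964)) 0.3
```

Call:
step_arm(
  commands=[
    [[95, 566, -426, 0, -53], [95, 566, -426, 0, -53], [95, 566, -426, 0, -53], [95, 566, -426, 0, -53], [95, 566, -426, 0, -53], [95, 566, -426, 0, -53], [95, 566, -426, 0, -53], [95, 566, -426, 0, -53], [95, 566, -426, 0, -53], [95, 566, -426, 0, -53], [95, 566, -426, 0, -53], [95, 566, -426, 0, -53]],
  ],
)

```text
t: 1.3
eef_pos: [0.4746, -0.199, 0.2399]
tcp_rot: [2.587, 1.781, 0.0]
wrist_force: [-0.6, -0.8, 0.4]
width: 0.0951
grip_force: 0.0
```

```bash
python3 - <<'E'
from h import *
from station import manip
s=manip.state();print(plan(s,[.0635,.044,.22],0),s['t'],np.round(s['joints'],2),s['eef_pos'],toS(s['eef_pos']))
E
```

```text
(array([198.4,  57.8,  19.8]), np.float64(-0.014741396861978728)) 1.3 [-0.53  0.33  1.83 -0.    0.98 -0.16] [ 0.47462949 -0.19903737  0.23985048] [ 0.0056726  -0.15437064  0.23985048]
```

Call:
step_arm(
  commands=[
    [[95, 198, 58, 0, 0], [95, 198, 58, 0, 0], [95, 198, 58, 0, 0], [95, 198, 58, 0, 0], [95, 198, 58, 0, 0], [95, 198, 58, 0, 0], [95, 198, 58, 0, 0], [95, 198, 58, 0, 0], [95, 198, 58, 0, 0], [95, 198, 58, 0, 0]],
  ],
)

```text
t: 2.13
eef_pos: [0.5981, -0.0378, 0.2398]
tcp_rot: [2.589, 1.779, -0.0]
wrist_force: [-0.6, -0.4, -0.2]
width: 0.0953
grip_force: 0.0
```

```bash
python3 - <<'E'
from h import *
from station import manip,grab_frame
import cv2
s=manip.state();f=grab_frame('wrist');cv2.imwrite('pics/w1.png',f['image'][:,:,::-1])
print(plan(s,[.0635,.044,.12],0),s['t'],np.round(s['joints'],2),toS(s['eef_pos']));print(np.round(f['hand_eye'],3))
E
```

```text
(array([  3.7,  -0. , 119.8]), np.float64(-0.10177374360318936)) 2.1333 [-0.17  0.45  1.62 -0.    1.06  0.19] [0.06351308 0.04031554 0.23982218]
[[-0.    -0.959 -0.284  0.081]
 [ 1.     0.    -0.001 -0.   ]
 [ 0.001 -0.284  0.959 -0.145]
 [ 0.     0.     0.     1.   ]]
```

View pics/w1.png

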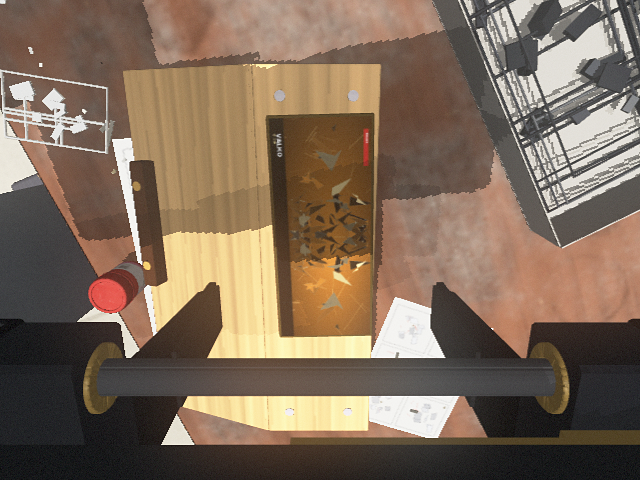

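The wrist view shows the carton top at (267,116), (372,113), (373,335), (281,336). The batten's upper edge runs from (155,160) to (167,284), the stand's back edge from (380,65) to (368,430), and the crest starts near (253,66).

```bash
cat >> h.py <<'E'
def wonz(f,s,u,v,z):
    H=np.array(f['hand_eye']);R=Ro.from_rotvec(s['tcp_rot']).as_matrix()
    o=R@H[:3,3]+s['eef_pos'];d=R@H[:3,:3]@np.linalg.solve(np.array(f['intrinsics']),[u,v,1.])
    return o+d*(z-o[2])/d[2]
E
python3 - <<'E'
from h import *
from station import manip,grab_frame
np.set_printoptions(precision=1,suppress=True)
s=manip.state();f=grab_frame('wrist')
for n,p in {'kFL':(267,116,.109),'kBL':(372,113,.109),'kBR':(373,335,.109),'kFR':(281,336,.109),'batL':(155,160,.046),'batR':(167,284,.031),'batRtop':(158,286,.046),'SBL':(380,65,.064),'SBR':(368,430,.064),'CL':(253,66,.064),'SFL':(124,72,.023)}.items():
  print(n,toS(wonz(f,s,*p))*1000)
E
```

```text
kFL [ 25.3 123.8 109. ]
kBL [ 92.6 125.6 109. ]
kBR [ 98.1 -33.2 109. ]
kFR [ 29.1 -34.  109. ]
batL [-75.7  90.5  46. ]
batR [-84.3 -23.9  31. ]
batRtop [-86.3 -19.6  46. ]
SBL [102.1 159.3  64. ]
SBR [ 102.2 -158.4   64. ]
CL [ 10.5 158.8  64. ]
SFL [-102.   159.3   23. ]
```

Call:
step_arm(
  commands=[
    [[95, 5, -2, 40, 0], [95, 5, -2, 80, 0], [95, 5, -2, 110, 0], [95, 5, -2, 130, 0], [95, 5, -2, 140, 0], [95, 5, -2, 140, 0], [95, 5, -2, 140, 0], [95, 5, -2, 140, 0]],
  ],
)

```text
t: 2.9
eef_pos: [0.5992, -0.0316, 0.1011]
tcp_rot: [2.587, 1.78, 0.003]
wrist_force: [-0.8, 0.6, 0.2]
width: 0.0947
grip_force: 0.0
```

Call:
step_arm(
  commands=[
    [[80, 0, 0, 0, 0], [75, 0, 0, 0, 0], [65, 0, 0, 0, 0], [65, 0, 0, 0, 0], [65, 0, 0, 0, 0], [65, 0, 0, 0, 0], [65, 0, 0, 0, 0]],
  ],
)

```text
t: 3.48
eef_pos: [0.5986, -0.0313, 0.1]
tcp_rot: [2.587, 1.782, 0.0]
wrist_force: [-0.6, -0.3, 5.5]
width: 0.0701
grip_force: 29.9
```

Call:
step_arm(
  commands=[
    [[65, -2, 0, 0, 0], [65, -4, 0, 0, 0], [65, -6, 0, 0, 0], [65, -8, 0, 0, 0], [65, -10, 0, 0, 0], [65, -10, 0, 0, 0], [95, -10, 0, 0, 0], [95, -10, 0, 0, 0], [95, -10, 0, 0, 0], [95, -10, 0, 0, 0], [95, -10, 0, 0, 0]],
  ],
)

```text
t: 4.4
eef_pos: [0.5949, -0.0407, 0.0994]
tcp_rot: [-2.588, -1.781, 0.001]
wrist_force: [-0.0, 0.4, -0.5]
width: 0.0941
grip_force: 0.0
```

```bash
python3 - <<'E'
from h import *
from station import manip
s=manip.state();print(toS(s['eef_pos']),s['width'],np.round(s['joints'],2),plan(s,[.130,.036,.1],90))
E
```

```text
[0.06149035 0.03647102 0.09942477] 0.0940732520633214 [-0.18  0.62  1.76 -0.    0.76  0.19] (array([-0.5, 68.5, -0.6]), np.float64(89.99144679770382))
```

Call:
step_arm(
  commands=[
    [[95, 0, 0, -30, 0], [95, 0, 0, -60, 0], [95, 0, 0, -65, 0], [95, 0, 30, -65, 45], [95, 0, 65, -65, 90], [95, 0, 68, -65, 90], [95, 0, 68, -65, 90], [95, 0, 68, -65, 90], [95, 0, 68, -65, 90], [95, 0, 68, -65, 90], [95, 0, 68, -65, 90], [95, 0, 68, -65, 90]],
  ],
)

```text
t: 5.4
eef_pos: [0.6583, -0.0649, 0.1641]
tcp_rot: [-3.139, -0.117, 0.001]
wrist_force: [0.4, 1.0, 0.6]
width: 0.0953
grip_force: 0.0
```

Call:
step_arm(
  commands=[
    [[95, 0, 0, 0, 40], [95, 0, 0, 0, 40], [95, 0, 0, 0, 40], [95, 0, 0, 0, 40], [95, 0, 0, 0, 40]],
  ],
)

```text
t: 5.82
eef_pos: [0.6583, -0.0649, 0.1641]
tcp_rot: [3.023, -0.854, -0.001]
wrist_force: [-0.3, 0.1, 1.2]
width: 0.0948
grip_force: 0.0
```

```bash
python3 - <<'E'
from h import *
from station import manip,grab_frame
import cv2
s=manip.state();f=grab_frame('wrist');cv2.imwrite('pics/w2.png',f['image'][:,:,::-1]);print(toS(s['eef_pos']),np.round(s['joints'],2),plan(s,[.125,.0355,.1],90))
E
```

```text
[0.12943135 0.03650369 0.16413772] [-0.2   0.62  1.54 -0.    0.98  1.92] (array([-4.1,  1.8, 64.1]), np.float64(-10.630283854539584))
```

Call:
step_arm(
  commands=[
    [[95, 0, 1, 0, -7], [95, 0, 1, 0, -10.6], [95, 0, 1, 30, -10.6], [95, 0, 1, 55, -10.6], [95, 0, 1, 65, -10.6], [95, 0, 1, 65, -10.6], [95, 0, 1, 65, -10.6], [95, 0, 1, 65, -10.6]],
  ],
)

```text
t: 6.53
eef_pos: [0.6586, -0.0659, 0.1009]
tcp_rot: [3.091, -0.56, 0.003]
wrist_force: [0.4, 0.7, -0.3]
width: 0.0949
grip_force: 0.0
```

```bash
python3 - <<'E'
from h import *
from station import manip
s=manip.state();print(toS(s['eef_pos']),s['wrist_force'],plan(s,[.107,.0355,.098],90))
E
```

```text
[0.13002862 0.03566458 0.10086434] [ 0.44521701  0.70596725 -0.29540511] (array([-23. ,   0. ,   2.8]), np.float64(0.3674926237961529))
```

Call:
step_arm(
  commands=[
    [[95, -8, 0, -10, 0.4], [95, -17, 0, -10, 0.4], [95, -23, 0, -10, 0.4], [95, -28, 0, -10, 0.4], [95, -33, 0, -10, 0.4], [95, -38, 0, -10, 0.4], [95, -43, 0, -10, 0.4], [95, -48, 0, -10, 0.4], [95, -53, 0, -10, 0.4], [95, -58, 0, -10, 0.4], [95, -62, 0, -10, 0.4], [95, -65, 0, -10, 0.4]],
  ],
)

```text
t: 7.53
eef_pos: [0.5966, -0.0427, 0.1095]
tcp_rot: [3.089, -0.572, -0.0]
wrist_force: [2.2, -1.3, 1.5]
width: 0.0949
grip_force: 1.3
```

```bash
python3 - <<'E'
from h import *
from station import manip,grab_frame
import cv2
s=manip.state();f=grab_frame('wrist');g=grab_frame('side')['image'][150:350,230:430]
cv2.imwrite('pics/w3.png',np.hstack([cv2.resize(f['image'],(400,300)),cv2.resize(g,(300,300))])[:,:,::-1]);print(toS(s['eef_pos']),s['wrist_force'],plan(s,[.0,.0355,.11],90))
E
```

```text
[0.0638209  0.03518259 0.10954626] [ 2.21718733 -1.31170249  1.47043199] (array([-63.8,  -0.2,  -0.4]), np.float64(-0.07445520360934665))
```

View pics/w3.png

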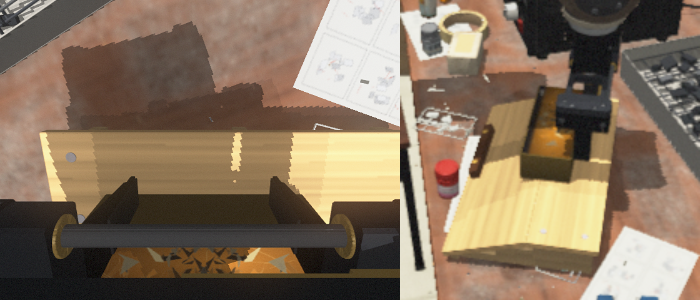

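The wrist and side views show both fingers behind the carton, which is square and just overhanging the crest. I'll keep pushing.

Call:
step_arm(
  commands=[
    [[95, -3, 0, 0, 0], [95, -6, 0, 0, 0], [95, -8, 0, 0, 0], [95, -10, 0, 0, 0], [95, -12, 0, 0, 0], [95, -14, 0, 0, 0], [95, -16, 0, 0, 0], [95, -19, 0, 0, 0], [95, -22, 0, 0, 0], [95, -25, 0, 0, 0], [95, -28, 0, 0, 0], [95, -30, 0, 0, 0]],
  ],
)

```text
t: 8.63
eef_pos: [0.5686, -0.032, 0.1096]
tcp_rot: [3.089, -0.572, -0.001]
wrist_force: [1.5, 0.2, -0.4]
width: 0.0951
grip_force: 0.2
```

```bash
python3 - <<'E'
from h import *
from station import manip,grab_frame
import cv2
s=manip.state();f=grab_frame('scene')['image'][180:330,220:420];g=grab_frame('side')['image'][180:330,230:430]
cv2.imwrite('pics/w4.png',np.hstack([cv2.resize(f,(400,300)),cv2.resize(g,(400,300))])[:,:,::-1]);print(toS(s['eef_pos']),s['wrist_force'],plan(s,[.0,.0355,.11],90))
E
```

```text
[0.03388782 0.03521086 0.10955387] [ 1.45359813  0.19092884 -0.4343013 ] (array([-33.9,  -0.2,  -0.4]), np.float64(-0.077573880265561))
```

View pics/w4.png

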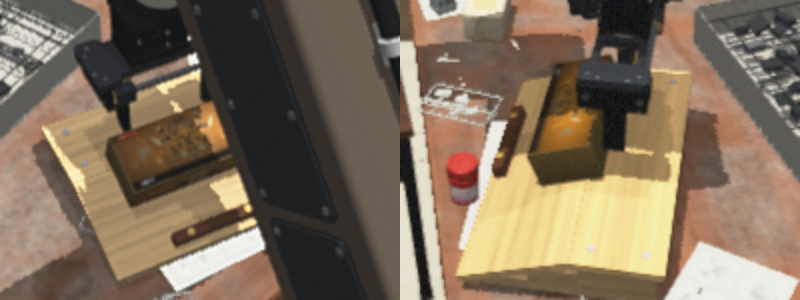

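Call:
step_arm(
  commands=[
    [[95, -4, 0, 0, 0], [95, -8, 0, 1, 0], [95, -12, 0, 2, 0], [95, -15, 0, 3, 0], [95, -18, 0, 4, 0], [95, -21, 0, 5, 0], [95, -24, 0, 6, 0], [95, -27, 0, 7, 0], [95, -30, 0, 8, 0], [95, -33, 0, 9, 0], [95, -36, 0, 9, 0], [95, -38, 0, 9, 0]],
  ],
)

```text
t: 9.73
eef_pos: [0.5332, -0.0184, 0.1006]
tcp_rot: [3.089, -0.572, -0.0]
wrist_force: [0.6, 0.5, -0.5]
width: 0.0948
grip_force: 0.2
```

Call:
step_arm(
  commands=[
    [[95, -1, 0, 0, 0], [95, -2, 0, 0, 0], [95, -3, 0, 0, 0], [95, -4, 0, 0, 0]],
  ],
)

```text
t: 10.07
eef_pos: [0.5299, -0.0171, 0.1007]
tcp_rot: [3.089, -0.572, 0.0]
wrist_force: [1.3, -0.5, -1.2]
width: 0.095
grip_force: 0.2
```

Call:
step_arm(
  commands=[
    [[95, -1, 0, 0, 0], [95, -2, 0, 0, 0], [95, -2, 0, 0, 0]],
  ],
)

```text
t: 10.32
eef_pos: [0.5278, -0.0164, 0.1006]
tcp_rot: [3.089, -0.572, -0.0]
wrist_force: [0.2, 0.1, 0.1]
width: 0.0947
grip_force: 0.1
```

```bash
python3 - <<'E'
from h import *
from station import manip,grab_frame
import cv2
s=manip.state();f=grab_frame('scene')['image'][180:330,220:420];g=grab_frame('side')['image'][180:330,230:430]
cv2.imwrite('pics/w5.png',np.hstack([cv2.resize(f,(400,300)),cv2.resize(g,(400,300))])[:,:,::-1]);print(toS(s['eef_pos']),s['wrist_force'],s['t'])
E
```

```text
[-0.00981363  0.03526092  0.10059741] [0.20285423 0.07487826 0.07091235] 10.3167
```

View pics/w5.png

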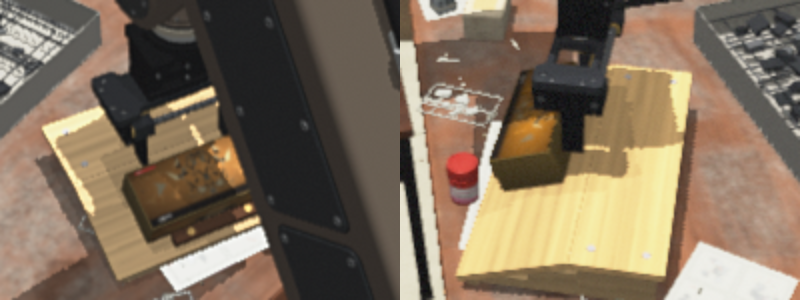

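The carton is lying on the slope close to the batten, with no contact force yet. I'll creep in.

Call:
step_arm(
  commands=[
    [[95, -1, 0, 0, 0], [95, -2, 0, 0, 0], [95, -3, 0, 0, 0]],
  ],
)

```text
t: 10.67
eef_pos: [0.5254, -0.0154, 0.1007]
tcp_rot: [3.089, -0.572, 0.001]
wrist_force: [3.2, -1.8, -0.3]
width: 0.0951
grip_force: 1.9
```

Call:
step_arm(
  commands=[
    [[95, -1, 0, 0, 0], [95, -2, 0, 0, 0], [95, -2, 0, 0, 0]],
  ],
)

```text
t: 10.92
eef_pos: [0.5248, -0.0151, 0.1013]
tcp_rot: [3.089, -0.572, 0.007]
wrist_force: [6.4, -3.7, 2.5]
width: 0.0951
grip_force: 3.5
```

Call:
step_arm(
  commands=[
    [[95, -1, 0, 0, 0], [95, -2, 0, 0, 0], [95, -2, 0, 0, 0]],
  ],
)

```text
t: 11.17
eef_pos: [0.5243, -0.0149, 0.1019]
tcp_rot: [3.089, -0.572, 0.012]
wrist_force: [9.3, -6.5, 5.3]
width: 0.0953
grip_force: 6.0
```

The force is rising with the arm stalled, so the carton is seated. I'll back off, rise and check.

Call:
step_arm(
  commands=[
    [[95, 3, 0, 0, 0], [95, 8, 0, 0, 0], [95, 20, 0, 0, 0], [95, 30, 0, -20, 0], [95, 30, 0, -60, 0], [95, 30, 0, -100, 0], [95, 30, 0, -140, 0], [95, 30, 0, -140, 0], [95, 30, 0, -140, 0]],
  ],
)

```text
t: 11.92
eef_pos: [0.5497, -0.0246, 0.2423]
tcp_rot: [-3.089, 0.572, -0.005]
wrist_force: [-0.9, -0.1, -1.0]
width: 0.0949
grip_force: 0.0
```

```bash
python3 - <<'E'
from h import *
from station import manip
s=manip.state();print(toS(s['eef_pos']),s['wrist_force'],plan(s,[-.02,-.18,.24],0),s['joints'])
E
```

```text
[0.01361888 0.03539404 0.24228278] [-0.89908396 -0.13314467 -0.99891077] (array([-33.3, 215.4,   2. ]), np.float64(89.92652952779594)) [-1.64760161e-01  3.81094613e-01  1.74179559e+00  3.56346630e-05
  1.01565129e+00  1.77207450e+00]
```

Call:
step_arm(
  commands=[
    [[95, 0, 40, 0, -90], [95, 0, 40, 0, -90], [95, 0, 40, 0, -90], [95, 0, 40, 0, -90], [95, 0, 40, 0, -90], [95, 0, 40, 0, -90], [95, 0, 40, 0, -90], [95, 0, 40, 0, -90], [95, 0, 40, 0, -90], [95, 0, 40, 0, -90], [95, 0, 40, 0, -90], [95, 0, 40, 0, -90]],
  ],
)

```text
t: 12.92
eef_pos: [0.5344, -0.0618, 0.2387]
tcp_rot: [-2.651, -1.682, 0.004]
wrist_force: [-0.3, -0.2, -1.0]
width: 0.0953
grip_force: 0.0
```

```bash
python3 - <<'E'
from h import *
from station import manip,grab_frame
import cv2
s=manip.state();f=grab_frame('wrist');cv2.imwrite('pics/w6.png',f['image'][:,:,::-1])
print(toS(s['eef_pos']),s['t'])
E
```

```text
[ 0.01256171 -0.00482566  0.2386959 ] 12.9167
```

View pics/w6.png

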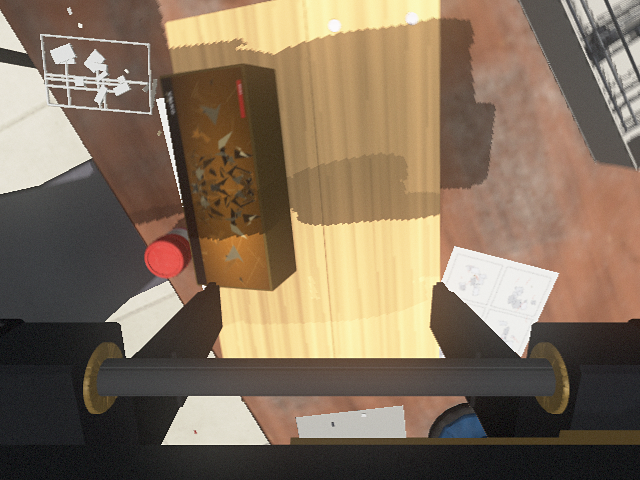

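The wrist view shows the carton flat over the batten. Its back-top edge runs (245,65)–(273,290), its back-bottom edge (274,69)–(296,270), and its front-top edge (161,78)–(203,284). The jar is undisturbed.

```bash
python3 - <<'E'
from h import *
from station import manip,grab_frame
np.set_printoptions(precision=1,suppress=True)
s=manip.state();f=grab_frame('wrist')
for n,p in {'TBL':(245,65,.097),'TBR':(273,290,.097),'bBL':(274,69,.055),'bBR':(296,270,.055),'FL':(161,78,.073),'FR':(203,284,.073),'SBL':(441,26,.064),'SBmid':(440,200,.064)}.items():
  print(n,toS(wonz(f,s,*p))*1000)
E
```

```text
TBL [-33.2 113.3  97. ]
TBR [-31.2 -44.   97. ]
bBL [-19.5 114.6  55. ]
bBR [-16.9 -44.5  55. ]
FL [-97.7 111.9  73. ]
FR [-91.7 -45.2  73. ]
SBL [101.1 133.6  64. ]
SBmid [102.    9.9  64. ]
```

```bash
python3 -c "
from station import manip
print(manip.hand_in())"
```

```text
the job is handed in; nothing more can be done
None
```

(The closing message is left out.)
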